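Load the turbo housing in the test rig, clamp it and shut the guard door

TASK

Set the turbo bearing housing upright in the nest of the blue test rig (if the hold-down clamp is down, swing it open first), then swing the clamp down so that its pad rests on the housing. Last, push the rig's open door fully shut until it seats past its spring catch. Leave the other things on the bench where they are.

Things in the scene. Friction and masses are not known exactly. Their poses are not given: they have to be found in the camera images.
- rig: Fixed test rig: steel base plate 250 x 300 mm, 14 mm thick, with a blue door frame on the side facing the robot, open at the top behind it. Origin on the table under the nest's centre; +x points from the door into the rig, +y to the left seen from the robot, z up; its place and yaw vary. Low blue walls, under 70 mm high, at y -137 and x +125 mm. Posts 25 mm square at x -88, y +122 and -127 mm.
- nest (a point): Centre of the nest: top of a flat pad of 60 mm diameter, 20 mm above the table, ringed by six upright pins (8 mm thick, tops 8 mm above the pad) whose insides lie on a circle of 76 mm diameter. The axes are the rig's.
- housing: Turbo bearing housing, plain steel, loose, about 0.4 kg, round about its upright axis: flange 70 mm diameter, 12 mm thick at the bottom; body 44 mm diameter from 13 to 44 mm height (grip here); boss 28 mm diameter up to 55 mm. Origin at the centre of its underside, z up. It stands in front, left or right of the rig; the turbine wheel stands on the other side.
- clamp (a joint): Angle of the hold-down clamp, an L-shaped weighted rocker, rad: 0 = arm level, pad on the loaded housing (-0.05 when down on an empty nest); 1.5 = fully open, arm upright, handle level towards the rig's +y. Below about 0.8 it falls shut by itself, above it falls open: pushing it past the middle, where it tips over, is enough. Its start is random; it tips to one side in the first second.
- clamp_pivot (a point): Clamp pivot (x 0, y +95, z 90 mm in the rig; rig's axes). At angle 0 the arm (14 x 12 mm, 100 mm long) runs from here to -y and the handle (18 mm black grip, 50 to 95 mm out) runs up, both in the plane x = 0. As the angle grows both turn about the rig's x axis, handle towards +y, arm rising. Two 12 mm cheeks at x +-19 mm rise to z 96 mm beside it.
- door (a joint): Opening of the door, rad: 0 = shut and seated, 1.2 = fully open; it opens towards the robot about its left upright edge and stays where it is left (light friction). The spring roller catch at the free edge is met at about 0.08 and passed at about 0.04, which takes about 5 N at the free edge; then the catch pulls the door home.
- door_hinge (a point): Point on the hinge line (x -98, y +100, z 90 mm in the rig; rig's axes). Door: plain grey sheet 8 mm thick, z 25 to 155 mm, no handle, only a flush push plate near the free edge; its outer face contains the hinge line and reaches 199 mm. At angle q it runs along (-sin q, -cos q) in the rig's x, y; the outer face looks along (-cos q, sin q).
- turbine_wheel: Bystander: dark steel turbine wheel standing on its 48 mm disc with an upright 10 mm shaft, 75 mm tall. Leave alone.
- oil_jar: Bystander: amber jar, 56 mm diameter, 70 mm tall. Leave alone.
- parts_tray: Bystander: blue tray 110 x 170 x 30 mm. Leave alone.
- dial_stand: Bystander: dial gauge on an upright rod on a block, about 195 mm tall. Leave alone.
- magnet_cup: Bystander: black cup, 80 mm diameter, 45 mm tall. Leave alone.
- screwdriver: Bystander: screwdriver lying on the bench. Leave alone.
- wrench: Bystander: wrench lying on the bench. Leave alone.
- visor (a point): Middle of the lower front edge of the header visor (x -128, y 0, z 220 mm in the rig; rig's axes). The visor, 12 mm thick, joins the post tops from y -140 to +135 and reaches 45 mm back to x -83: it hangs over the shut door and juts 30 mm out in front of it, so a vertical tool cannot reach the shut door. Lean the tool 30 to 45 degrees, fingertips forward under the visor.
- clamp_pad (a point): Centre of the underside of the clamp's rubber pad (18 mm diameter), under the arm's end, 95 mm from the pivot; moves with the clamp. At clamp angle 0 it lies 75 mm above the table over the nest's centre.
There are look-alikes about, which are no part of the job. What is shaped like the housing but pink or yellow is not meant.

How it is judged:
On the way, in this order (a step that is already met when the one before it is completed fails the run):
1. the housing stands upright in the nest, let go, with the clamp open (horizontal distance between housing and nest below 0.007 m and z of housing in the frame of nest below 0.004 m and angle between housing's own z axis and vertical below 0.06 rad and contact force between the fingers and housing below 0.2 N and value of joint clamp above 0.8 rad), for 0.2 s.
2. the clamp's pad is down on the housing (value of joint clamp between -0.03 and 0.04 rad and horizontal distance between housing and nest below 0.007 m), for 0.2 s.
3. the door is shut on its catch (value of joint door below 0.02 rad), for 0.2 s.
At the end, for the whole second after the job is handed in: The housing stands in the nest (within 7 mm of its centre, less than 4 mm above the pad, upright within 0.06 rad) and at rest, the clamp is down on it (-0.03 to 0.04 rad) and the door is seated on its catch (under 0.02 rad) (all of step 2 and z of housing in the frame of nest below 0.004 m and angle between housing's own z axis and vertical below 0.06 rad and value of joint door below 0.02 rad and linear speed of housing below 0.02 m/s); the robot touches nothing.
It fails at once if a bystander is moved by more than 30 mm (distance of any of turbine_wheel, oil_jar, parts_tray, dial_stand, magnet_cup, screwdriver, wrench from where it was at the start of the episode above 0.03 m).
It also fails if it takes over 72 s, if anything falls off the work surface, if the arm or the gripper's body presses on something with over 40 N, if the wrist force passes 120 N, or if a joint passes its speed limit or range.

ROBOT

A 6-joint arm with a two-finger parallel gripper is mounted at the origin on the work surface. World frame = base frame: x ahead of the robot, y to its left, z up, the work surface at z = 0. Lengths are in m, angles in rad, forces in N, time in s.
With the tool pointing down it reaches from about 0.425 to 0.925 m from the base axis. Payload 12.5 kg.
Tool frame: the origin (TCP) lies between the finger pads; the fingertips stand manip.nose_length ahead of it and the grasp point (between the pads) lies 6 mm ahead of it (manip.nose_length is the distance from the TCP to the fingertips, in m); z points along the fingers, y is the line along which they close (so a half turn about z gives the same grasp; the last joint's range is limited). The gripper opens to 85 mm and grips with 20 to 120 N. Pads are 22 mm wide; open, the fingers measure 114 mm over their backs; the gripper's body (76 mm by 85 mm) begins 54 mm behind the grasp point. The pads swing forward as they close: fully open they stand 13 mm farther back than shut.
Start: joints at [1.004, 0.491, 1.559, -0, 1.092, -0.106], TCP at [0.278, 0.56, 0.256] pointing down, gripper open.
Joint ranges: [-3.1, 3.1], [-0.84, 2.19], [0.05, 2.79], [-1.13, 4.28], [0.06, 2.93], [-2.69, 2.69]. Speed limits (rad/s): [2.22, 2.22, 2.79, 3.14, 3.14, 3.14].

INTERFACE

Orientations are given as [roll, pitch, yaw] about the fixed x, y, z axes, in that order (R = Rz(yaw) Ry(pitch) Rx(roll)).
In Python, from bench import manip gives the robot as it stands.
- The arm moves only by the tool play_rows, never from a script. Its argument "commands" is text: rows parted by semicolons, each of 5 numbers parted by spaces: the closure, from -1 (fully open) to 1 (shut), then the shift along the world's x, y, z in units of 1000 mm (1.0 is 1000 mm), then the turn about the world's z in units of 1.5 rad (1.0 is 1.5 rad). In form: gripper x y z spin; .... A call has 1 to 20 rows; each row is the pose to reach, as a shift and turn from the pose commanded when the call began; what a row does not reach only later rows make up. A row lasts 1/12 s, in which the tool goes at most 41.7 mm and 7.16 degrees, less where a joint would pass 70% of its speed; a pose out of reach is approached as far as the arm can. A call with a number of a shift or a turn outside -1 to 1 is refused whole. A call with a gripper value outside its range is refused whole. The fingers move at their own pace and stop on an object; "squeeze" is the grip in N (left out, the last holds). Time passes only in rows, so rows that repeat a pose let the fingers close. It gives the time, the measured TCP pose, the force, the opening and the grip force at its end, in the units of the state.
- manip.get_obs(): the state, without advancing time (a new reading comes with each control period).
- manip.read_camera(name): name is "scene" or "top" or "wrist"; returns (picture, depth): 400x640x3 uint8, red, green, blue; 400x640 float32, m along the optical axis (not along the pixel's ray), 0 where there is no reading.
- manip.get_calibration(name): a dict with "fx", "fy", "cx", "cy" (pixels), "origin" and "attitude" of the camera in the world. Camera axes: x right, y up, looking along -z (the intrinsics and any distortion apply to the point x, -y, -z); pixel columns grow to the right and rows downward; lengths in m; the calibration is good to about 2 mm. A picture is of the moment at which its call begins: read the wrist's pose just before it. get_calibration takes no time and is no camera call; for the wrist camera it gives the pose at the moment of the call.
- manip.hand_in(): hands the job in; it is judged then, once.
The state is a dict: "time": time; "qpos": joint angles; "joint_vel": joint speeds; "tau": joint torques, N m; "position": TCP position; "orientation": TCP orientation; "ft_force": force on the tool from outside, world axes, zero at the start; "ft_torque": the same for the moment, N m; "width": finger opening in m; "grip_force": force on a finger pad.
Only numpy, scipy, OpenCV 4.12 (cv2) and the standard library are available. Lean on these libraries where they do the work, as an engineer would, in place of code of your own. Each camera call takes 0.05 s, during which the arm holds its last target. There are 200 camera calls.

## Working session

There is one attempt and no reset: what is moved stays moved. The work goes in short steps, Python scripts to look and compute and a tool call to move; the robot and the scene stay as the last step left them, time stands still between calls to the robot, and variables do not carry over. Pictures are saved under pics/ and viewed, at most 10 in all, crops included, and the job is handed in when it is done.

Besides the shell and the picture viewer there is one more tool, called as name(argument=value, ...) on one line, values as JSON. play_rows: Moves the arm, as the interface text tells. Its arguments: {"type":"object","properties":{"commands":{"type":"string"},"squeeze":{"type":"number"}},"required":["commands"]}

```bash
ls; mkdir -p pics; python3 - <<'E'
from bench import manip
import cv2,numpy as np
for n in("scene","top"):
    p,d=manip.read_camera(n); cv2.imwrite(f"pics/{n}0.png",p[...,::-1]); np.save(f"{n}0.npy",d); c=manip.get_calibration(n); print(n,c,d.min(),d.max())
s=manip.get_obs(); print(s); print(manip.nose_length)
E
```

```text
pics
scene {'fx': 486.9481590539961, 'fy': 486.9481590539961, 'cx': 321.782401631423, 'cy': 198.7553286188606, 'origin': array([ 1.27114387, -0.0385891 ,  1.43722089]), 'attitude': array([0.5261314 , 0.01393016, 1.47047531])} 0.0 3.2468004
top {'fx': 433.72622376746534, 'fy': 433.72622376746534, 'cx': 314.72952504738254, 'cy': 201.21994284318563, 'origin': array([0.43998987, 0.02477751, 1.72470176]), 'attitude': array([ 3.43161426e-02, -9.04645430e-04, -1.54927222e+00])} 0.0 2.5467427
{'time': 0.1, 'qpos': array([ 1.00441524e+00,  4.91525612e-01,  1.55937075e+00,  2.03613182e-05,
        1.09172397e+00, -1.05580039e-01]), 'joint_vel': array([ 0.00027026, -0.00099599, -0.00196994, -0.00067189, -0.00226396,
        0.00169013]), 'tau': array([ 2.80497181e-03, -6.19448233e+01, -2.62025768e+01, -7.70118322e-05,
        2.86640046e-03,  6.92481592e-07]), 'position': array([0.27778964, 0.5596845 , 0.25577592]), 'orientation': array([-3.14057261e+00, -1.26259219e-04,  2.68078215e+00]), 'ft_force': array([ 0.22107261, -0.30739703,  0.14378417]), 'ft_torque': array([ 0.02235268, -0.0406063 ,  0.00549322]), 'grip_force': 0.0, 'width': 0.08554406086647504}
0.025
```

View pics/scene0.png

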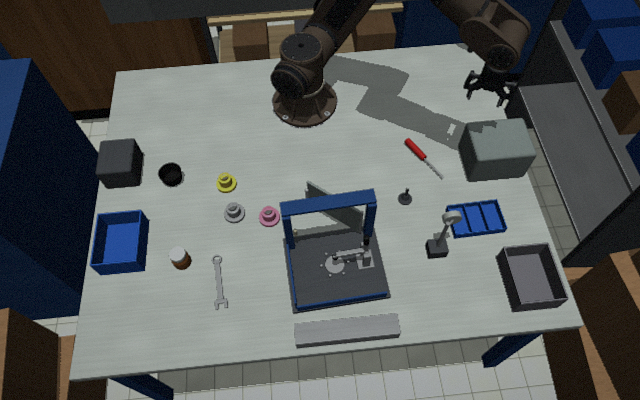

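View pics/top0.png

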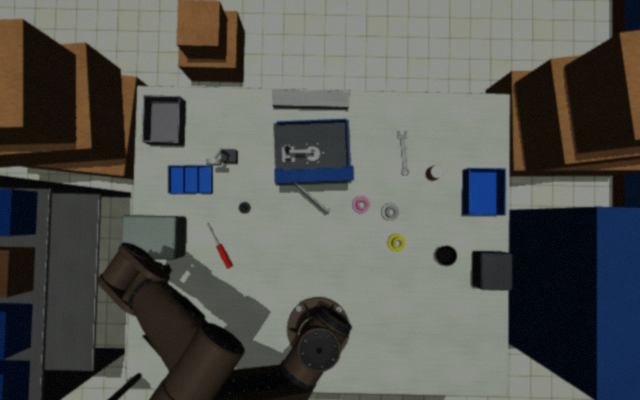

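Grey housing: scene (234,212), top (390,212). The pink and yellow look-alikes sit beside it. The rig's visor is at top (314,174), the door is open, and the clamp looks down. Next I'll measure these.

```bash
cat > h.py <<'E'
import numpy as np,cv2
from scipy.spatial.transform import Rotation as R
def rot(c): return R.from_euler('xyz',c['attitude']).as_matrix()
def ray(c,u,v):
    u=np.asarray(u,float);v=np.asarray(v,float)
    return np.stack([(u-c['cx'])/c['fx'],-(v-c['cy'])/c['fy'],-np.ones_like(u)],-1)@rot(c).T
def onz(c,u,v,z):
    d=ray(c,u,v); return c['origin']+d*((z-c['origin'][2])/d[...,2])[...,None]
def cloud(c,d):
    v,u=np.mgrid[:d.shape[0],:d.shape[1]]
    return c['origin']+ray(c,u,v)*d[...,None]
def proj(c,P):
    q=(np.asarray(P)-c['origin'])@rot(c); return np.stack([c['cx']-c['fx']*q[...,0]/q[...,2],c['cy']+c['fy']*q[...,1]/q[...,2]],-1)
E
python3 - <<'E'
from bench import manip
from h import *
for n in("top","scene"):
    c=manip.get_calibration(n); d=np.load(n+"0.npy"); p=cv2.imread(f"pics/{n}0.png").astype(int); P=cloud(c,d)
    ok=d>0
    # visor
    m=ok&(abs(P[...,2]-.232)<.01)&(p[...,0]>p[...,2]+40)&(P[...,0]>.3)&(abs(P[...,1])<.3)
    q=P[m][:,:2]; (cx,cy),wh,a=cv2.minAreaRect(q.astype(np.float32)); print(n,"visor",len(q),cx,cy,wh,a,cv2.boxPoints(((cx,cy),wh,a)).round(3).tolist(),P[m][:,2].mean())
    # housing
    u,v=(390,212) if n=="top" else (234,212)
    s=np.s_[v-16:v+17,u-16:u+17]; Q=P[s][ok[s]]; 
    for lo,hi in((.006,.02),(.03,.07)):
        k=Q[(Q[:,2]>lo)&(Q[:,2]<hi)]; print("housing",lo,len(k),k.mean(0),(k.max(0)+k.min(0))/2,np.ptp(k,0))
    print("table z",np.median(Q[:,2]))
    # door pts
    m=ok&(P[...,2]>.13)&(P[...,2]<.165)&(P[...,0]>.35)&(P[...,0]<.62)&(abs(P[...,1]-.05)<.2)
    q=P[m]; print("door",len(q)); 
    if len(q)>10:
        print(q[:,:2].min(0),q[:,:2].max(0)); print(cv2.fitLine(q[:,:2].astype(np.float32),cv2.DIST_HUBER,0,.01,.01).ravel())
    m=ok&(P[...,2]>.10)&(P[...,2]<.2)&(P[...,0]>.64)&(P[...,0]<.8)&(abs(P[...,1]-.05)<.13)
    q=P[m];print("clamp",len(q)); i=np.argsort(q[:,2])[::-4]; print(q[i][:15].round(3).tolist())
E
```

```text
top visor 983 0.5842151641845703 0.02994074672460556 (0.048526518046855927, 0.26982951164245605) 3.8183629512786865 [[0.5509999990463257, 0.16300000250339508], [0.5690000057220459, -0.10599999874830246], [0.6169999837875366, -0.10300000011920929], [0.5989999771118164, 0.16599999368190765]] 0.2321737753140713
housing 0.006 205 [ 0.46349613 -0.27066085  0.01128791] [ 0.46258849 -0.27430601  0.01297518] [0.12751433 0.12814687 0.01393273]
housing 0.03 68 [ 0.46332642 -0.27001219  0.04493784] [ 0.4623892  -0.27235126  0.0437723 ] [0.0390744  0.03931462 0.02741944]
table z 0.0011209308317321476
door 105
[ 0.45587552 -0.02063216] [0.55939738 0.10546735]
[0.64221543 0.7665242  0.50902796 0.04012391]
clamp 55
[[0.68, 0.131, 0.19], [0.677, 0.131, 0.187], [0.688, 0.128, 0.185], [0.681, 0.135, 0.183], [0.674, 0.135, 0.18], [0.68, 0.139, 0.166], [0.675, 0.126, 0.152], [0.675, 0.138, 0.127], [0.679, 0.106, 0.105], [0.684, 0.039, 0.104], [0.684, 0.035, 0.103], [0.675, 0.129, 0.102], [0.687, 0.107, 0.101], [0.688, 0.073, 0.1]]
scene visor 1327 0.5858783721923828 0.030606254935264587 (0.0521872714161
[... 281 characters left out ...]
4  0.01174414] [ 0.46307869 -0.27355382  0.0129907 ] [0.12921841 0.10583847 0.01386335]
housing 0.03 111 [ 0.47028878 -0.27174233  0.04290315] [ 0.46546686 -0.27252489  0.04407345] [0.04581092 0.04153588 0.02788241]
table z 0.0018223931141512217
door 311
[ 0.45879366 -0.10492097] [0.61984543 0.16861914]
[0.64213264 0.7665936  0.539876   0.07204852]
clamp 118
[[0.676, 0.13, 0.188], [0.692, 0.131, 0.186], [0.682, 0.135, 0.186], [0.685, 0.132, 0.185], [0.685, 0.135, 0.184], [0.679, 0.122, 0.182], [0.689, 0.129, 0.181], [0.688, 0.126, 0.18], [0.689, 0.132, 0.175], [0.683, 0.122, 0.172], [0.691, 0.126, 0.167], [0.688, 0.125, 0.16], [0.69, 0.13, 0.157], [0.688, 0.125, 0.153], [0.69, 0.131, 0.149]]
```

play_rows(commands="1 0 0 0.08 0; 1 0 0 0.08 -0.1; 1 0.406 -0.48 0.08 -0.7; 1 0.406 -0.48 0.08 -0.7; 1 0.406 -0.48 0.08 -0.7; 1 0.406 -0.48 0.08 -0.7; 1 0.406 -0.48 0.08 -0.7; 1 0.406 -0.48 0.08 -0.7; 1 0.406 -0.48 0.08 -0.7; 1 0.406 -0.48 0.08 -0.7; 1 0.406 -0.48 0.08 -0.7; 1 0.406 -0.48 0.08 -0.7; 1 0.406 -0.48 0.08 -0.7; 1 0.406 -0.48 0.08 -0.7; 1 0.406 -0.48 0.08 -0.7; 1 0.406 -0.48 0.08 -0.7; 1 0.406 -0.48 0.08 -0.7; 1 0.406 -0.48 0.08 -0.7; 1 0.406 -0.48 0.08 -0.7; 1 0.406 -0.48 0.08 -0.7")

```text
time: 1.77
position: [0.6836, 0.08, 0.3357]
orientation: [-3.14, -0.0, 1.63]
ft_force: [0.4, -0.2, -0.2]
width: 0.0001
grip_force: 0.0
```

```bash
python3 - <<'E'
from bench import manip
from h import *
s=manip.get_obs(); c=manip.get_calibration("wrist"); p,d=manip.read_camera("wrist"); cv2.imwrite("pics/w1.png",p[...,::-1]); np.save("w1.npy",d); np.save("w1c.npy",c)
print(s['time'],s['position'],s['orientation'],s['qpos'],c)
E
```

```text
1.7667 [0.68356527 0.07995417 0.33568775] [-3.14041471e+00 -3.32223097e-04  1.63024788e+00] [ 2.04407613e-02  5.28097126e-01  1.27784637e+00  2.94040024e-04
  1.33683917e+00 -3.90793292e-02] {'fx': 319.94497380961957, 'fy': 319.94497380961957, 'cx': 319.0116516715487, 'cy': 199.42170038265948, 'origin': array([0.67896077, 0.16384397, 0.4540351 ]), 'attitude': array([-3.26849324e-01,  3.10549331e-04,  5.93645368e-02])}
```

View pics/w1.png

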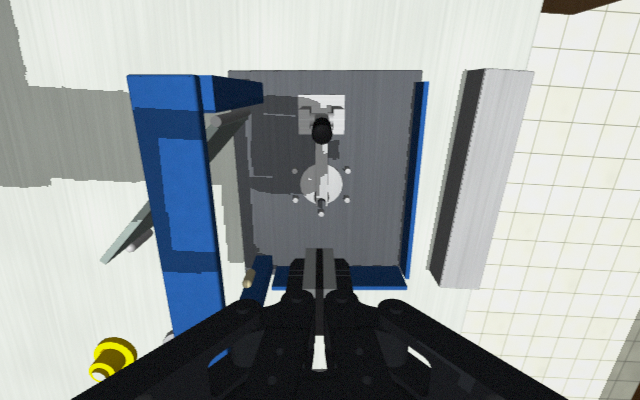

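The wrist view shows the clamp down over the nest: pad (321,184), handle end (321,130), four visible side pins at about (294,171), (347,171), (295,200), (347,201), and a front pin at (321,213).

```bash
python3 - <<'E'
from h import *
c=np.load("w1c.npy",allow_pickle=True).item(); p=cv2.imread("pics/w1.png"); d=np.load("w1.npy"); P=cloud(c,d)
g=cv2.cvtColor(p,cv2.COLOR_BGR2GRAY).astype(float)
pts=[]
for u,v in((294,171),(347,171),(295,200),(347,201),(321,213)):
    s=g[v-6:v+7,u-6:u+7]; w=np.clip(s-130,0,None); y,x=np.mgrid[v-6:v+7,u-6:u+7]
    U,V=(w*x).sum()/w.sum(),(w*y).sum()/w.sum(); q=onz(c,U,V,.028); pts.append(q); print(round(U,1),round(V,1),q.round(4),P[v,u].round(4),(w>0).sum())
pts=np.array(pts); print("centre4",pts[:4].mean(0)); e=(pts[1]-pts[0]+pts[3]-pts[2]); print("yaw",np.arctan2(e[1],e[0]))
m=(P[...,2]>.17)&(P[...,2]<.2)&(abs(P[...,0]-.684)<.04)&(abs(P[...,1]-.134)<.04); print("handle top",m.sum(),P[m].mean(0))
m=(P[...,2]>.22)&(P[...,2]<.245)&(p[...,0]>100); q=P[m][:,:2]; print(cv2.boxPoints(cv2.minAreaRect(q.astype(np.float32))))
m=abs(P[...,2]-.018)<.012; m[:, :225]=0;m[250:]=0;m[:, 425:]=0
q=P[(abs(P[...,2]-.014)<.006)&(p[...,0]<140)&(P[...,1]<.25)&(P[...,0]>.55)&(P[...,0]<.83)][:,:2]; print("plate",q.min(0),q.max(0))
E
```

```text
294.0 169.4 [0.6508 0.0608 0.028 ] [0.6509 0.0586 0.0282] 2
347.5 170.8 [0.7237 0.0631 0.028 ] [0.723  0.0631 0.0291] 28
295.0 200.0 [0.6537 0.0169 0.028 ] [0.6537 0.0167 0.0277] 24
346.8 200.0 [0.7265 0.0212 0.028 ] [0.7268 0.0199 0.0288] 25
320.8 213.8 [ 0.6913 -0.0019  0.028 ] [ 0.6914 -0.0007  0.0278] 23
centre4 [0.6886702  0.04047194 0.028     ]
yaw 0.04563769361782564
handle top 392 [0.68338258 0.13124773 0.18424216]
[[ 0.55318046  0.16714859]
 [ 0.5659858  -0.07419702]
 [ 0.6184161  -0.07141517]
 [ 0.6056107   0.16993044]]
plate [ 0.56087523 -0.11374516] [0.82526351 0.19679455]
```

play_rows(commands="1 0 0 -0.04 0; 1 0 0 -0.08 0; 1 0 0 -0.12 0; 1 0 0 -0.16 0; 1 0 0 -0.175 0; 1 0 0 -0.175 0; 1 0 0.02 -0.175 0; 1 -0.002 0.03 -0.175 0; 1 -0.003 0.045 -0.175 0; 1 -0.004 0.06 -0.175 0; 1 -0.005 0.075 -0.175 0; 1 -0.006 0.09 -0.175 0; 1 -0.006 0.1 -0.175 0; 1 -0.007 0.11 -0.175 0; 1 -0.007 0.115 -0.175 0; 1 -0.007 0.115 -0.175 0; 1 -0.007 0.115 -0.175 0; 1 -0.007 0.115 -0.175 0")

```text
time: 3.32
position: [0.677, 0.1943, 0.1612]
orientation: [-3.141, 0.0, 1.63]
ft_force: [0.2, -0.0, 0.0]
width: -0.0
grip_force: 0.0
```

play_rows(commands="1 0 0 0.04 0; 1 0 0 0.08 0; 1 0 0 0.12 0; 1 0.007 -0.04 0.16 0; 1 0.007 -0.08 0.175 0; 1 0.007 -0.115 0.175 0; 1 0.007 -0.115 0.175 0; 1 0.007 -0.115 0.175 0; 1 0.007 -0.115 0.175 0")

```text
time: 4.07
position: [0.6838, 0.0792, 0.336]
orientation: [-3.141, -0.0, 1.629]
ft_force: [0.2, 0.8, -0.7]
width: -0.0002
grip_force: 0.0
```

```bash
python3 - <<'E'
from bench import manip
from h import *
s=manip.get_obs(); c=manip.get_calibration("wrist"); p,d=manip.read_camera("wrist"); cv2.imwrite("pics/w2.png",p[...,::-1]); np.save("w2.npy",d); np.save("w2c.npy",c)
print(s['time'],s['position'],s['orientation'][2],s['ft_force'])
cv2.imwrite("pics/w2crop.png",cv2.resize(p[60:240,220:430,::-1],None,fx=2.8,fy=2.8,interpolation=cv2.INTER_NEAREST))
E
```

```text
4.0667 [0.68383187 0.07923464 0.33599562] 1.6289232183801254 [ 0.16721087  0.77824366 -0.65855522]
```

View pics/w2crop.png

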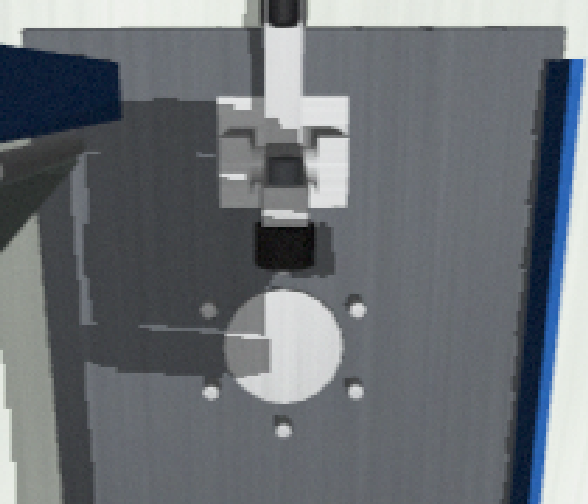

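play_rows(commands="-1 0 0 0.02 0; -1 -0.226 -0.311 0.02 0; -1 -0.226 -0.311 0.02 0; -1 -0.226 -0.311 0.02 0; -1 -0.226 -0.311 0.02 0; -1 -0.226 -0.311 0.02 0; -1 -0.226 -0.311 0.02 0; -1 -0.226 -0.311 0.02 0; -1 -0.226 -0.311 0.02 0; -1 -0.226 -0.311 0.02 0; -1 -0.226 -0.311 0.02 0; -1 -0.226 -0.311 0 0; -1 -0.226 -0.311 0 0; -1 -0.226 -0.311 0 0; -1 -0.226 -0.311 0 0")

```text
time: 5.37
position: [0.4587, -0.2303, 0.3366]
orientation: [-3.142, -0.0, 1.632]
ft_force: [0.3, -0.2, 0.4]
width: 0.0853
grip_force: 0.0
```

```bash
python3 - <<'E'
from bench import manip
from h import *
s=manip.get_obs(); c=manip.get_calibration("wrist"); p,d=manip.read_camera("wrist"); cv2.imwrite("pics/w3.png",p[...,::-1]); np.save("w3.npy",d); np.save("w3c.npy",c)
print(s['time'],s['position'],s['orientation'][2],s['ft_force'])
E
```

```text
5.3667 [ 0.45866092 -0.23027523  0.33661306] 1.6324376282928965 [ 0.26535175 -0.17741191  0.44314661]
```

View pics/w3.png

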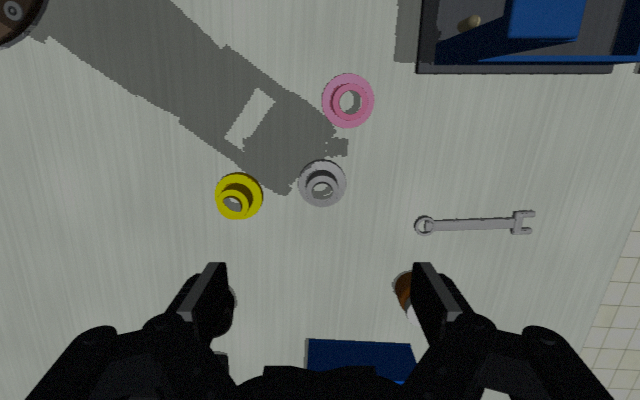

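```bash
python3 - <<'E'
from h import *
c=np.load("w2c.npy",allow_pickle=True).item(); p=cv2.imread("pics/w2.png"); d=np.load("w2.npy"); P=cloud(c,d)
g=cv2.cvtColor(p,cv2.COLOR_BGR2GRAY)
t=[]
for x,y in((357,310),(210,392),(355,392),(283,430)):
    u,v=round(220+x/2.8),round(60+y/2.8); w=np.clip(g[v-5:v+6,u-5:u+6].astype(float)-140,0,None); Y,X=np.mgrid[v-5:v+6,u-5:u+6]
    t.append(onz(c,(w*X).sum()/w.sum(),(w*Y).sum()/w.sum(),.028))
t=np.array(t); 
from scipy.optimize import least_squares
m=.042*np.array([[np.cos(a),np.sin(a)] for a in np.deg2rad([30,210,330,270])])
f=lambda z:((m@np.array([[np.cos(z[2]),np.sin(z[2])],[-np.sin(z[2]),np.cos(z[2])]])+z[:2])-t[:,:2]).ravel()
r=least_squares(f,[.689,.04,.05]); print("nest pins",r.x,r.fun.round(4))
# pad, lit+shadow: ellipse via mask of sat low, bright
m2=(abs(P[...,2]-.02)<.004)&(np.hypot(P[...,0]-.689,P[...,1]-.04)<.034); print(P[m2].mean(0))
c=np.load("w3c.npy",allow_pickle=True).item(); p=cv2.imread("pics/w3.png"); d=np.load("w3.npy"); P=cloud(c,d)
Q=P[150:220,285:360].reshape(-1,3)
for lo,hi in((.007,.017),(.050,.062)):
    k=Q[(Q[:,2]>lo)&(Q[:,2]<hi)]; o,rr=cv2.minEnclosingCircle(k[:,:2].astype(np.float32)); print(lo,len(k),k.mean(0).round(4),o,rr)
# boss ring top in image
m3=(abs(P[...,2]-.055)<.006).astype(np.uint8); m3[:150]=0;m3[220:]=0;m3[:,:285]=0;m3[:,360:]=0
ct=max(cv2.findContours(m3,0,2)[0],key=cv2.contourArea); e=cv2.fitEllipse(ct); print(e,onz(c,*e[0],.055))
m4=((P[...,2]>.006)).astype(np.uint8); m4[:155]=0;m4[220:]=0;m4[:,:285]=0;m4[:,360:]=0
ct=max(cv2.findContours(m4,0,2)[0],key=cv2.contourArea); e=cv2.fitEllipse(ct); print(e,onz(c,*e[0],.012))
E
```

```text
nest pins [0.68875193 0.03998914 0.06215498] [-0.0001 -0.0001  0.0002  0.0001 -0.0001 -0.      0.0001  0.0001]
[0.6894383  0.04096531 0.02056596]
0.007 893 [ 0.4659 -0.2646  0.0131] (0.4664028286933899, -0.2726965844631195) 0.035043928772211075
0.05 27 [ 0.4656 -0.262   0.0536] (0.46634066104888916, -0.27052026987075806) 0.0138730863109231
((319.9181823730469, 229.97225952148438), (40.581207275390625, 95.89559936523438), 3.9847748279571533) [ 0.46638544 -0.32556253  0.055     ]
((322.1514892578125, 183.15765380859375), (46.764347076416016, 47.41605758666992), 87.33428192138672) [ 0.46635944 -0.27135186  0.012     ]
```

play_rows(commands="-1 0.0086 -0.0405 -0.1 1.047; -1 0.0086 -0.0405 -0.15 1.047; -1 0.0086 -0.0405 -0.15 1.047; -1 0.0086 -0.0405 -0.15 1.047; -1 0.0086 -0.0405 -0.15 1.047; -1 0.0086 -0.0405 -0.15 1.047; -1 0.0086 -0.0405 -0.15 1.047; -1 0.0086 -0.0405 -0.15 1.047; -1 0.0086 -0.0405 -0.15 1.047; -1 0.0086 -0.0405 -0.15 1.047; -1 0.0086 -0.0405 -0.15 1.047; -1 0.0086 -0.0405 -0.15 1.047; -1 0.0086 -0.0405 -0.15 1.047; -1 0.0086 -0.0405 -0.15 1.047; -1 0.0086 -0.0405 -0.19 1.047; -1 0.0086 -0.0405 -0.23 1.047; -1 0.0086 -0.0405 -0.27 1.047; -1 0.0086 -0.0405 -0.294 1.047; -1 0.0086 -0.0405 -0.294 1.047; -1 0.0086 -0.0405 -0.294 1.047", squeeze=25)

```text
out of range
```

play_rows(commands="0 0 0 0 0; 1 0 0 0 0; 1 0 0 0 0; 1 0 0 0 0; 1 0 0 0 0; 1 0 0 0 0; 1 0 0 0 0; 1 0 0 0 0", squeeze=25)

```text
time: 6.08
position: [0.4579, -0.2312, 0.3363]
orientation: [3.141, -0.0, 1.631]
ft_force: [0.5, 0.1, -0.5]
width: 0.0001
grip_force: 0.0
```

play_rows(commands="-1 0.0086 -0.0405 -0.1 1; -1 0.0086 -0.0405 -0.15 1; -1 0.0086 -0.0405 -0.15 1; -1 0.0086 -0.0405 -0.15 1; -1 0.0086 -0.0405 -0.15 1; -1 0.0086 -0.0405 -0.15 1; -1 0.0086 -0.0405 -0.15 1; -1 0.0086 -0.0405 -0.15 1; -1 0.0086 -0.0405 -0.15 1; -1 0.0086 -0.0405 -0.15 1; -1 0.0086 -0.0405 -0.15 1; -1 0.0086 -0.0405 -0.15 1; -1 0.0086 -0.0405 -0.15 1; -1 0.0086 -0.0405 -0.15 1; -1 0.0086 -0.0405 -0.19 1; -1 0.0086 -0.0405 -0.23 1; -1 0.0086 -0.0405 -0.27 1; -1 0.0086 -0.0405 -0.294 1; -1 0.0086 -0.0405 -0.294 1; -1 0.0086 -0.0405 -0.294 1", squeeze=25)

```text
time: 7.75
position: [0.4663, -0.2716, 0.0419]
orientation: [3.14, -0.002, 3.128]
ft_force: [-0.3, -0.7, 0.4]
width: 0.0853
grip_force: 0.0
```

play_rows(commands="0 0 0 0 0; 1 0 0 0 0; 1 0 0 0 0; 1 0 0 0 0; 1 0 0 0 0; 1 0 0 0 0; 1 0 0 0 0; 1 0 0 0 0", squeeze=25)

```text
time: 8.42
position: [0.4671, -0.2722, 0.044]
orientation: [-3.14, 0.002, 3.131]
ft_force: [-0.1, -0.3, 8.8]
width: 0.0428
grip_force: 24.6
```

play_rows(commands="-1 0 0 0 0; -1 0 0 0 0; -1 0 0 0 0; -1 0 0 0 0; -1 0 0 0.006 -1; -1 0 0 0.006 -1; -1 0 0 0.006 -1; -1 0 0 0.006 -1; -1 0 0 0.006 -1; -1 0 0 0.006 -1; -1 0 0 0.006 -1; -1 0 0 0.006 -1; -1 0 0 0.006 -1; -1 0 0 0.006 -1; -1 0 0 0.006 -1; -1 0 0 0.006 -1; -1 0 0 0.006 -1; -1 0 0 0.006 -1; -1 0 0 0.006 -1; -1 0 0 0.006 -1", squeeze=25)

```text
time: 10.08
position: [0.4665, -0.2717, 0.0483]
orientation: [3.142, -0.0, 1.634]
ft_force: [-0.2, -0.7, 0.2]
width: 0.0854
grip_force: 0.0
```

```bash
python3 - <<'E'
from bench import manip
from h import *
# where does the camera see the housing now (y centred by grip)? 
c=manip.get_calibration("wrist"); s=manip.get_obs(); p,d=manip.read_camera("wrist"); P=cloud(c,d)
print(s['position'],s['orientation'])
for lo,hi in((.008,.016),(.051,.059)):
    k=P[(P[...,2]>lo)&(P[...,2]<hi)&(np.hypot(P[...,0]-.4664,P[...,1]+.272)<.042)]
    if len(k)>5:
        print(lo,len(k),cv2.minEnclosingCircle(k[:,:2].astype(np.float32)),k[:,:2].min(0),k[:,:2].max(0))
E
```

```text
[ 0.46649647 -0.27166445  0.04830442] [ 3.14154650e+00 -2.40234275e-05  1.63376488e+00]
0.008 6234 ((0.4654059410095215, -0.27081719040870667), 0.035330358892679214) [ 0.43155025 -0.30604013] [ 0.50051264 -0.23566761]
0.051 424 ((0.4520575702190399, -0.27306273579597473), 0.027837691828608513) [ 0.42442104 -0.28026852] [ 0.47940233 -0.25624343]
```

play_rows(commands="0 0 0 0 0; 1 0 0 0 0; 1 0 0 0 0; 1 0 0 0 0; 1 0 0 0 0; 1 0 0 0 0; 1 0 0 0 0; 1 0 0 0 0", squeeze=50)

```text
time: 10.8
position: [0.4665, -0.2716, 0.0487]
orientation: [3.141, 0.0, 1.631]
ft_force: [-0.8, 1.3, 5.6]
width: 0.0423
grip_force: 51.0
```

play_rows(commands="1 0 0 0.04 0; 1 0 0 0.08 0; 1 0 0 0.12 0; 1 0 0 0.16 0; 1 0 0 0.2 0; 1 0 0 0.24 0; 1 0 0 0.275 0; 1 0.02 0.028 0.28 0; 1 0.2224 0.3115 0.28 0; 1 0.2224 0.3115 0.28 0; 1 0.2224 0.3115 0.28 0; 1 0.2224 0.3115 0.28 0; 1 0.2224 0.3115 0.28 0; 1 0.2224 0.3115 0.28 0; 1 0.2224 0.3115 0.28 0; 1 0.2224 0.3115 0.28 0; 1 0.2224 0.3115 0.28 0; 1 0.2224 0.3115 0.28 0; 1 0.2224 0.3115 0.28 0; 1 0.2224 0.3115 0.28 0", squeeze=50)

```text
time: 12.47
position: [0.6884, 0.0393, 0.3276]
orientation: [-3.14, 0.0, 1.631]
ft_force: [-0.9, -0.8, -4.5]
width: 0.0423
grip_force: 54.2
```

play_rows(commands="1 0 0 -0.03 0; 1 0 0 -0.06 0; 1 0 0 -0.09 0; 1 0 0 -0.12 0; 1 0 0 -0.15 0; 1 0 0 -0.18 0; 1 0 0 -0.21 0; 1 0 0 -0.23 0; 1 0 0 -0.24 0; 1 0 0 -0.24 0; 1 0 0 -0.24 0; 1 0 0 -0.24 0")

```text
time: 13.47
position: [0.6896, 0.0394, 0.0902]
orientation: [3.139, 0.0, 1.63]
ft_force: [-0.0, 0.2, -3.9]
width: 0.0424
grip_force: 54.1
```

```bash
python3 - <<'E'
from bench import manip
from h import *
c=manip.get_calibration("wrist"); s=manip.get_obs(); p,d=manip.read_camera("wrist"); P=cloud(c,d); cv2.imwrite("pics/w4.png",p[...,::-1])
print(s['position'],s['orientation'],s['ft_force'],s['grip_force'],s['width'])
E
```

```text
[0.68960539 0.03936402 0.0902001 ] [3.13896096e+00 2.70858637e-04 1.63030789e+00] [-0.02670519  0.15120444 -3.9314273 ] 54.09162753028795 0.0423570228307166
```

View pics/w4.png

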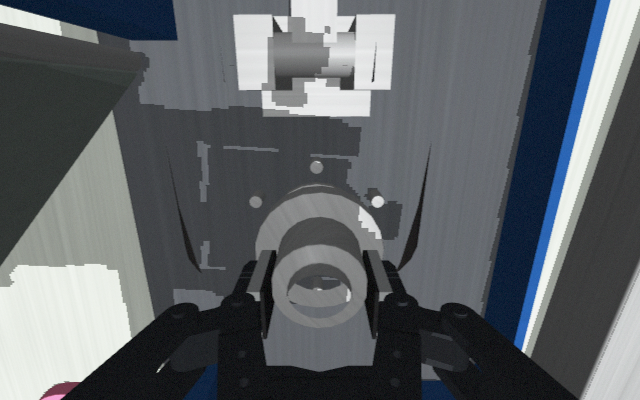

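Housing is held about 20 mm above the nest pad. The rear pins are at (255,202), (377,202) and (316,167), and the flange spans columns 256–384. I'll check the alignment from this close view.

```bash
python3 - <<'E'
from bench import manip
from h import *
from scipy.optimize import least_squares
c=manip.get_calibration("wrist"); p=cv2.imread("pics/w4.png"); g=cv2.cvtColor(p,cv2.COLOR_BGR2GRAY)
d=manip.read_camera("wrist")[1]; P=cloud(c,d)
t=[]
for u,v in((255,202),(377,202),(316,167)):
    w=np.clip(g[v-8:v+9,u-8:u+9].astype(float)-g[v-8:v+9,u-8:u+9].min()-50,0,None); Y,X=np.mgrid[v-8:v+9,u-8:u+9]
    U,V=(w*X).sum()/w.sum(),(w*Y).sum()/w.sum()
    z=(P[v-8:v+9,u-8:u+9,2]); t.append(onz(c,U,V,.028)); 
    k=P[v-9:v+10,u-9:u+10].reshape(-1,3); k=k[(k[:,2]>.024)&(k[:,2]<.032)]; print(U,V,t[-1],len(k),k.mean(0) if len(k) else 0)
t=np.array(t); m=.042*np.array([[np.cos(a),np.sin(a)] for a in np.deg2rad([150,30,90])])
f=lambda z:((m@np.array([[np.cos(z[2]),np.sin(z[2])],[-np.sin(z[2]),np.cos(z[2])]])+z[:2])-t[:,:2]).ravel()
r=least_squares(f,[.689,.04,.06]); print(r.x,r.fun.round(4))
k=P[(abs(P[...,2]-.053)<.005)&(np.hypot(P[...,0]-.689,P[...,1]-.04)<.05)]; print("flange",len(k),k.min(0),k.max(0),cv2.minEnclosingCircle(k[:,:2].astype(np.float32)))
E
```

```text
255.13696865607557 201.3829969944182 [0.65085448 0.05881858 0.028     ] 159 [0.65169089 0.05938285 0.02803664]
377.3488511147177 201.2278124199197 [0.72372428 0.0631723  0.028     ] 157 [0.72345269 0.06380171 0.02812111]
316.14691091954023 165.67277298850576 [0.68597584 0.08265719 0.028     ] 160 [0.68634287 0.08239632 0.02833443]
[0.68852397 0.04026601 0.05976534] [ 0.0001  0.0002 -0.0001  0.0002  0.     -0.0005]
flange 5363 [0.65584289 0.00557105 0.04802684] [0.72486419 0.07540332 0.05797814] ((0.6902461051940918, 0.04035446420311928), 0.03534802421927452)
```

play_rows(commands="1 -0.001 0.0003 0 0; 1 -0.0012 0.0003 -0.005 0; 1 -0.0012 0.0003 -0.01 0; 1 -0.0012 0.0003 -0.015 0; 1 -0.0012 0.0003 -0.019 0; 1 -0.0012 0.0003 -0.021 0; 1 -0.0012 0.0003 -0.021 0; 1 -0.0012 0.0003 -0.021 0; 1 -0.0012 0.0003 -0.021 0")

```text
time: 14.32
position: [0.6875, 0.0401, 0.0687]
orientation: [-3.142, 0.0, 1.631]
ft_force: [-7.2, -0.0, 12.8]
width: 0.0425
grip_force: 56.0
```

play_rows(commands="1 0.0005 0 0.001 0; -1 0.0005 0 0.002 0; -1 0.0005 0 0.002 0; -1 0.0005 0 0.002 0; -1 0.0005 0 0.002 0; -1 0.0005 0 0.002 0; -1 0.0005 0 0.022 0; -1 0.0005 0 0.062 0; -1 0.0005 0 0.1 0; -1 0.0005 0 0.14 0; -1 0.0005 0 0.18 0; -1 0.0005 0 0.22 0; -1 0.0005 0.02 0.26 0; -1 0.0005 0.04 0.27 0; -1 0.0005 0.04 0.27 0; -1 0.0005 0.04 0.27 0")

```text
time: 15.65
position: [0.6881, 0.0809, 0.3378]
orientation: [3.14, 0.0, 1.632]
ft_force: [0.9, -0.4, -0.2]
width: 0.0856
grip_force: 0.0
```

```bash
python3 - <<'E'
from bench import manip
from h import *
c=manip.get_calibration("wrist"); s=manip.get_obs(); p,d=manip.read_camera("wrist"); P=cloud(c,d); cv2.imwrite("pics/w5.png",p[...,::-1])
print(s['position'],s['orientation'],s['ft_force'],s['width'])
for z in(.032,.075):
    k=P[(abs(P[...,2]-z)<.006)&(np.hypot(P[...,0]-.6886,P[...,1]-.0402)<.036)]
    A=np.c_[k[:,:2],np.ones(len(k))]; co=np.linalg.lstsq(A,k[:,2],rcond=None)[0]
    print(z,len(k),k.mean(0),co[:2],cv2.minEnclosingCircle(k[:,:2].astype(np.float32)))
k=P[(P[...,2]>.1)&(P[...,2]<.25)&(abs(P[...,0]-.684)<.03)&(P[...,1]>.09)&(P[...,1]<.25)];print("clamp arm",k.min(0),k.max(0),len(k))
E
```

```text
[0.68806744 0.08091245 0.33784222] [3.14027755e+00 1.22538959e-04 1.63222893e+00] [ 0.88751815 -0.37227085 -0.24624855] 0.0856152470700904
0.032 969 [0.68908757 0.04967973 0.03305448] [-0.00111822 -0.00192804] ((0.6900835633277893, 0.04139965400099754), 0.03529474139213562)
0.075 30 [0.68891681 0.05221449 0.0722937 ] [ 0.01789968 -0.03151772] ((0.6892977952957153, 0.04519887641072273), 0.013307439163327217)
clamp arm [0.6699805  0.11239612 0.10000646] [0.69313341 0.22932696 0.19520376] 1620
```

View pics/w5.png

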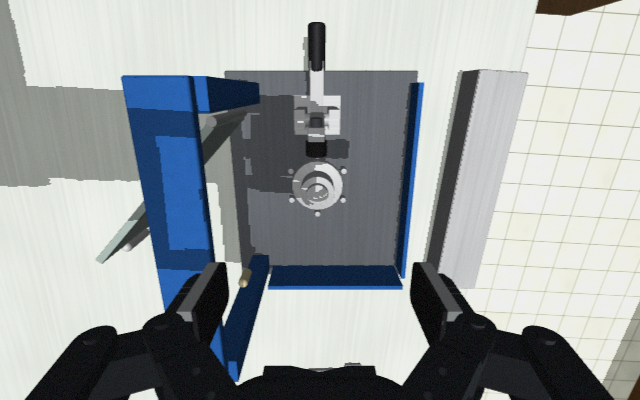

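The housing is level and seated, flange at (318,186) inside the pins, and the clamp stands open. Next: swing the clamp shut.

play_rows(commands="1 -0.006 0.04 0 0; 1 -0.006 0.08 0 0; 1 -0.006 0.105 0 0; 1 -0.006 0.105 -0.04 0; 1 -0.006 0.105 -0.08 0; 1 -0.006 0.105 -0.12 0; 1 -0.006 0.105 -0.16 0; 1 -0.006 0.105 -0.175 0; 1 -0.005 0.09 -0.175 0; 1 -0.005 0.075 -0.175 0; 1 -0.004 0.06 -0.175 0; 1 -0.003 0.045 -0.175 0; 1 -0.003 0.03 -0.175 0; 1 -0.002 0.018 -0.175 0; 1 -0.002 0.006 -0.175 0; 1 -0.002 -0.005 -0.175 0; 1 -0.002 -0.005 -0.175 0; 1 -0.002 -0.005 -0.175 0")

```text
time: 17.2
position: [0.6862, 0.0745, 0.1624]
orientation: [3.141, -0.0, 1.63]
ft_force: [0.4, 0.4, -0.5]
width: -0.0004
grip_force: 0.0
```

play_rows(commands="1 0 0 0.04 0; 1 0 0 0.08 0; 1 0 0 0.12 0; 1 0 0 0.16 0; 1 0 0 0.175 0; 1 0 0 0.175 0; 1 0 0 0.175 0; 1 0 0 0.175 0; 1 0 0 0.175 0")

```text
time: 17.95
position: [0.6859, 0.0754, 0.3355]
orientation: [-3.139, -0.0, 1.631]
ft_force: [-0.6, -0.1, -0.3]
width: -0.0
grip_force: 0.0
```

```bash
python3 - <<'E'
from bench import manip
from h import *
c=manip.get_calibration("wrist"); s=manip.get_obs(); p,d=manip.read_camera("wrist"); P=cloud(c,d); cv2.imwrite("pics/w6.png",p[...,::-1])
print(s['position'],s['qpos'],s['ft_force'])
k=P[(abs(P[...,2]-.032)<.005)&(np.hypot(P[...,0]-.6886,P[...,1]-.0402)<.037)];print("flange",cv2.minEnclosingCircle(k[:,:2].astype(np.float32)))
k=P[(P[...,2]>.17)&(P[...,2]<.2)&(abs(P[...,0]-.684)<.03)&(abs(P[...,1]-.134)<.04)];print("handle",k.mean(0),k.max(0),len(k))
k=P[(P[...,2]>.085)&(P[...,2]<.12)&(abs(P[...,0]-.684)<.008)&(abs(P[...,1]-.075)<.035)];A=np.c_[k[:,:2],np.ones(len(k))];print("arm",len(k),np.linalg.lstsq(A,k[:,2],rcond=None)[0],k.min(0),k.max(0))
# door
q=P[(P[...,2]>.14)&(P[...,2]<.162)&(P[...,0]<.6)&(P[...,0]>.4)&(P[...,1]<.13)&(P[...,1]>-.08)]; print("door",len(q),q.min(0),q.max(0),cv2.fitLine(q[:,:2].astype(np.float32),cv2.DIST_HUBER,0,.01,.01).ravel())
E
```

```text
[0.68587419 0.07543098 0.3354951 ] [ 1.38961578e-02  5.31737323e-01  1.27193230e+00 -3.12955223e-05
  1.34065815e+00 -4.64513313e-02] [-0.62117364 -0.14370959 -0.3169009 ]
flange ((0.6894322633743286, 0.041156694293022156), 0.035081714391708374)
handle [0.68312331 0.13534429 0.18491604] [0.69158871 0.14371742 0.18737491] 379
arm 651 [ 0.09923115 -0.01062549  0.03261708] [0.67822227 0.04002577 0.08660939] [0.69199617 0.10979079 0.10793283]
door 991 [ 0.45789027 -0.0233103   0.14002965] [0.59093144 0.1299178  0.15736245] [0.6491717  0.7606419  0.50206846 0.0266192 ]
```

View pics/w6.png

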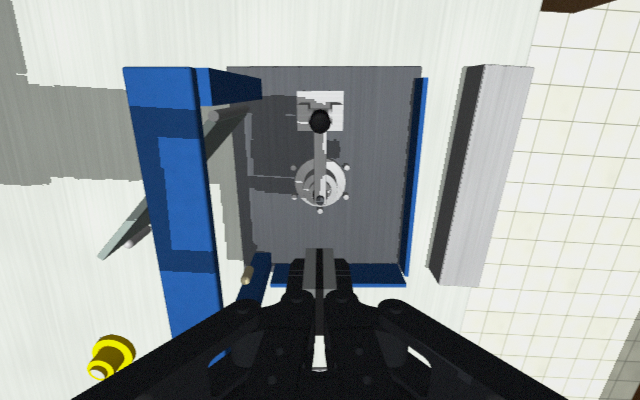

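Clamp is down: handle upright at (319,121), arm over the boss. The tool can't be leaned with these commands, and a vertical tool can't follow the door under the visor. So I'll push the door partway with the back of the open finger, stop before the visor, and let its momentum carry it past the catch. First I'll get into position.

play_rows(commands="1 -0.249 -0.0195 0 0; 1 -0.249 -0.0195 0 0; 1 -0.249 -0.0195 0 0; 1 -0.249 -0.0195 0 0; -1 -0.249 -0.0195 0 0; -1 -0.249 -0.0195 0 0; -1 -0.249 -0.0195 0 0; -1 -0.249 -0.0195 0 0; -1 -0.249 -0.0195 0 0; -1 -0.249 -0.0195 -0.04 0; -1 -0.249 -0.0195 -0.08 0; -1 -0.249 -0.0195 -0.12 0; -1 -0.249 -0.0195 -0.16 0; -1 -0.249 -0.0195 -0.195 0; -1 -0.249 -0.0195 -0.195 0; -1 -0.249 -0.0195 -0.195 0")

```text
time: 19.33
position: [0.4376, 0.0556, 0.1411]
orientation: [-3.137, -0.0, 1.631]
ft_force: [-0.2, 0.6, 1.1]
width: 0.0855
grip_force: 0.0
```

```bash
python3 - <<'E'
from bench import manip
from h import *
c=manip.get_calibration("wrist"); s=manip.get_obs(); p,d=manip.read_camera("wrist"); P=cloud(c,d); cv2.imwrite("pics/w7.png",p[...,::-1])
print(manip.nose_length,s['time'],s['position'],s['qpos'],s['ft_force'],s['width'])
c=manip.get_calibration("top"); p,d=manip.read_camera("top"); P=cloud(c,d)
q=P[(P[...,2]>.16)&(P[...,2]<.3)&(abs(P[...,1]-.06)<.12)&(P[...,0]>.38)&(P[...,0]<.57)]
for z in np.arange(.16,.3,.02):
    k=q[(q[:,2]>z)&(q[:,2]<z+.02)]
    if len(k): print(round(z,2),len(k),k.min(0).round(3),k.max(0).round(3))
E
```

```text
0.025 19.3333 [0.43757686 0.0556391  0.14113193] [-2.34968825e-02  4.16948266e-01  2.11630912e+00  3.38676631e-05
  6.12715218e-01 -8.34550586e-02] [-0.16969284  0.59830948  1.10465456] 0.0854700745178852
0.16 7 [0.493 0.049 0.16 ] [0.558 0.094 0.178]
0.18 12 [0.489 0.048 0.181] [0.511 0.07  0.194]
0.2 1 [0.552 0.157 0.22 ] [0.552 0.157 0.22 ]
0.22 280 [ 0.488 -0.058  0.221] [0.57  0.167 0.239]
```

View pics/w7.png

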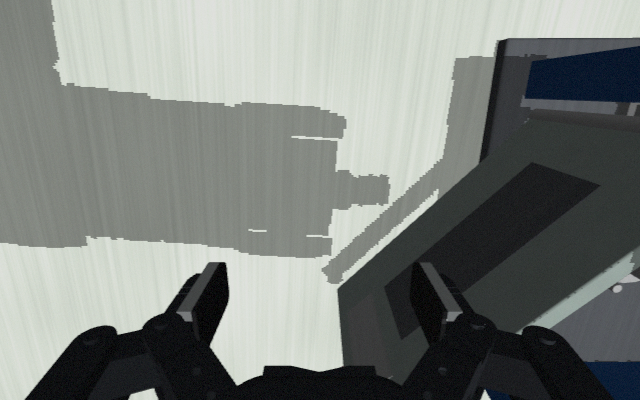

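Wrist view: the door's slanted outer face runs from (340,290) to (640,110), right of the open finger. The top-camera depth suggests the knuckles stick out past the body, so I'll profile the tool's forward outline.

```bash
python3 - <<'E'
from bench import manip
from h import *
s=manip.get_obs(); T=s['position']
for n in("top","scene"):
    c=manip.get_calibration(n); p,d=manip.read_camera(n); P=cloud(c,d)
    L=(P-T)@np.array([[np.cos(.06),-np.sin(.06),0],[np.sin(.06),np.cos(.06),0],[0,0,1]])
    L=L[(d>0)&(p[...,2].astype(int)<p[...,0].astype(int)+30)]
    for z in np.arange(-.03,.4,.02):
        k=L[(L[:,2]>z)&(L[:,2]<z+.02)&(abs(L[:,1])<.06)&(abs(L[:,0])<.085)]
        if len(k)>1: print(n,round(z,2),len(k),np.sort(k[:,0])[-4:].round(3),"min",k[:,0].min().round(3),"y",k[:,1].min().round(3),k[:,1].max().round(3))
E
```

```text
top -0.03 3 [0.056 0.063 0.083] min 0.056 y -0.028 0.001
top -0.01 20 [0.073 0.074 0.077 0.077] min 0.047 y -0.046 -0.011
top 0.01 18 [0.081 0.084 0.084 0.084] min 0.046 y -0.046 -0.0
top 0.03 12 [0.072 0.072 0.073 0.073] min 0.051 y -0.011 0.011
top 0.07 16 [0.067 0.067 0.067 0.067] min 0.05 y -0.011 0.013
top 0.09 23 [0.063 0.063 0.066 0.067] min 0.049 y -0.008 0.013
top 0.19 2 [-0.004 -0.   ] min -0.004 y -0.043 -0.042
top 0.23 55 [0.05 0.05 0.05 0.05] min -0.01 y -0.059 0.055
top 0.25 266 [0.046 0.046 0.046 0.046] min -0.021 y -0.059 0.057
top 0.27 360 [0.03  0.03  0.03  0.031] min -0.021 y -0.06 0.059
top 0.29 58 [0.015 0.015 0.018 0.018] min -0.024 y -0.06 0.059
top 0.31 88 [0.    0.    0.    0.001] min -0.041 y -0.059 0.058
top 0.33 202 [-0.017 -0.017 -0.017 -0.014] min -0.083 y -0.058 0.06
top 0.35 219 [-0.024 -0.024 -0.024 -0.023] min -0.077 y -0.054 0.06
top 0.37 118 [-0.03  -0.03  -0.029 -0.029] min -0.078 y -0.046 0.058
top 0.39 121 [-0.047 -0.045 -0.045 -0.044] min -0.084 y -0.046 0.056
scene -0.03 20 [0.054 0.055 0.057 0.058] min 0.042 y -0.058 -0.041
scene -0.01 65 [0.
[... 670 characters left out ...]
] min -0.012 y -0.053 0.041
scene 0.21 125 [0.05  0.051 0.051 0.052] min -0.04 y -0.059 0.056
scene 0.23 271 [0.052 0.052 0.052 0.053] min -0.057 y -0.059 0.058
scene 0.25 524 [0.047 0.048 0.049 0.052] min -0.068 y -0.06 0.06
scene 0.27 463 [0.034 0.036 0.036 0.039] min -0.06 y -0.06 0.058
scene 0.29 135 [0.017 0.018 0.018 0.019] min -0.043 y -0.06 0.06
scene 0.31 157 [0.001 0.002 0.003 0.005] min -0.07 y -0.06 0.06
scene 0.33 470 [-0.013 -0.012 -0.01  -0.01 ] min -0.081 y -0.059 0.06
scene 0.35 380 [-0.023 -0.022 -0.022 -0.022] min -0.08 y -0.056 0.06
scene 0.37 324 [-0.036 -0.035 -0.034 -0.032] min -0.082 y -0.049 0.058
scene 0.39 346 [-0.044 -0.043 -0.043 -0.04 ] min -0.085 y -0.048 0.058
```

The knuckles reach 73 mm ahead at TCP +0.03 to +0.09 m, the body only 41 mm at +0.11 to +0.20. With the TCP at z of about 0.055, the knuckles can follow the door under the visor while the body stays in front of it. So a gentle push works and no slam is needed.

play_rows(commands="-1 -0.001 0.014 0 0; -1 -0.001 0.014 -0.03 0; -1 -0.001 0.014 -0.06 0; -1 -0.001 0.014 -0.086 0; -1 -0.001 0.014 -0.086 0; -1 0.01 0.015 -0.086 0; -1 0.02 0.015 -0.086 0; -1 0.03 0.016 -0.086 0; -1 0.04 0.016 -0.086 0; -1 0.05 0.017 -0.086 0; -1 0.06 0.018 -0.086 0; -1 0.064 0.018 -0.086 0; -1 0.064 0.018 -0.086 0")

```text
time: 20.62
position: [0.5024, 0.0736, 0.0564]
orientation: [3.14, 0.0, 1.631]
ft_force: [0.2, -0.4, -0.5]
width: 0.0856
grip_force: 0.0
```

play_rows(commands="-1 -0.02 0 0 0; -1 -0.045 -0.003 0 0; -1 -0.045 -0.03 0 0; -1 -0.044 -0.06 0 0; -1 -0.042 -0.09 0 0; -1 -0.041 -0.11 0 0; -1 -0.041 -0.11 0 0; -1 -0.041 -0.11 0 0")

```text
time: 21.28
position: [0.4599, -0.0371, 0.0563]
orientation: [-3.141, -0.0, 1.629]
ft_force: [0.1, 0.2, -0.7]
width: 0.0854
grip_force: 0.0
```

```bash
cat > door.py <<'E'
from bench import manip
from h import *
s=manip.get_obs(); T=s['position']; M=np.array([[np.cos(.06),-np.sin(.06)],[np.sin(.06),np.cos(.06)]])
print(s['time'],T,"TCP rig",(T[:2]-[.6886,.0402])@M,s['ft_force'])
for n in("scene","top"):
    c=manip.get_calibration(n); p,d=manip.read_camera(n); cv2.imwrite(f"pics/{n}_d.png",p[...,::-1]); P=cloud(c,d)
    L=(P[...,:2]-[.6886,.0402])@M
    m=(d>0)&(P[...,2]>.03)&(P[...,2]<.157)&(L[...,0]>-.17)&(L[...,0]<-.082)&(L[...,1]>-.09)&(L[...,1]<.09)
    k=L[m]; print(n,len(k))
    for y in np.arange(-.1,.09,.03):
        q=k[(k[:,1]>y)&(k[:,1]<y+.03)]
        if len(q)>3: print(round(y+.015,3),len(q),np.median(q,0).round(4),q[:,0].min().round(4))
E
python3 door.py
```

```text
21.2833 [ 0.45988864 -0.03706584  0.0562716 ] TCP rig [-0.23293297 -0.06341236] [ 0.1164522   0.17505489 -0.68744616]
scene 1179
-0.085 128 [-0.1155 -0.0801] -0.1226
-0.055 199 [-0.112  -0.0548] -0.122
-0.025 195 [-0.1083 -0.0254] -0.1166
0.005 201 [-0.1041  0.0059] -0.1129
0.035 195 [-0.1003  0.0352] -0.1081
0.065 196 [-0.0963  0.0641] -0.1054
0.095 65 [-0.0934  0.085 ] -0.1002
top 45
-0.085 19 [-0.1241 -0.0789] -0.1677
-0.055 22 [-0.1608 -0.0598] -0.1675
-0.025 4 [-0.1173 -0.0335] -0.1186
```

play_rows(commands="-1 0.015 0.001 0 0; -1 0.028 0.002 0 0; -1 0.036 0.002 0 0; -1 0.042 0.003 0 0; -1 0.047 0.003 0 0; -1 0.051 0.003 0 0; -1 0.054 0.003 0 0; -1 0.056 0.003 0 0; -1 0.056 0.003 0 0; -1 0.056 0.003 0 0")

```text
time: 22.22
position: [0.5162, -0.0333, 0.0563]
orientation: [3.141, 0.0, 1.631]
ft_force: [0.7, 0.0, -0.5]
width: 0.0852
grip_force: 0.0
```

```bash
python3 door.py
```

```text
22.2167 [ 0.51622776 -0.03332416  0.0563349 ] TCP rig [-0.17647086 -0.06305573] [ 0.73529057  0.00413952 -0.49383123]
scene 1199
-0.085 149 [-0.0918 -0.0788] -0.1409
-0.055 235 [-0.0919 -0.0561] -0.1443
-0.025 191 [-0.0913 -0.0252] -0.0983
0.005 187 [-0.0916  0.0044] -0.1014
0.035 187 [-0.0915  0.035 ] -0.1001
0.065 186 [-0.0917  0.0647] -0.0997
0.095 64 [-0.0914  0.0844] -0.0997
top 0
```

The door has snapped shut. I'll back off and do a final check.

play_rows(commands="-1 -0.03 -0.002 0 0; -1 -0.06 -0.003 0 0; -1 -0.075 -0.004 0.02 0; -1 -0.075 -0.004 0.06 0; -1 -0.075 -0.004 0.1 0; -1 -0.075 -0.004 0.14 0; -1 -0.075 -0.004 0.18 0; -1 -0.075 -0.004 0.2 0; -1 -0.075 -0.004 0.2 0; -1 -0.075 -0.004 0.2 0; -1 -0.075 -0.004 0.2 0; -1 -0.075 -0.004 0.2 0")

```text
time: 23.32
position: [0.4407, -0.0373, 0.2551]
orientation: [-3.139, -0.001, 1.631]
ft_force: [0.3, 1.2, 0.2]
width: 0.0855
grip_force: 0.0
```

```bash
python3 door.py; python3 - <<'E'
import cv2
p=cv2.imread("pics/scene_d.png"); cv2.imwrite("pics/fin.png",cv2.resize(p[150:330,180:480],None,fx=2.6,fy=2.6))
E
```

```text
23.3167 [ 0.44071133 -0.03730712  0.25509547] TCP rig [-0.25209024 -0.06250326] [0.26127424 1.22221626 0.17421293]
scene 1136
-0.085 127 [-0.0915 -0.0797] -0.0988
-0.055 188 [-0.0916 -0.0553] -0.102
-0.025 190 [-0.0916 -0.0246] -0.1005
0.005 188 [-0.0918  0.0046] -0.1005
0.035 194 [-0.0915  0.0351] -0.1002
0.065 188 [-0.0918  0.0654] -0.0999
0.095 61 [-0.0914  0.0844] -0.0985
top 0
```

View pics/fin.png

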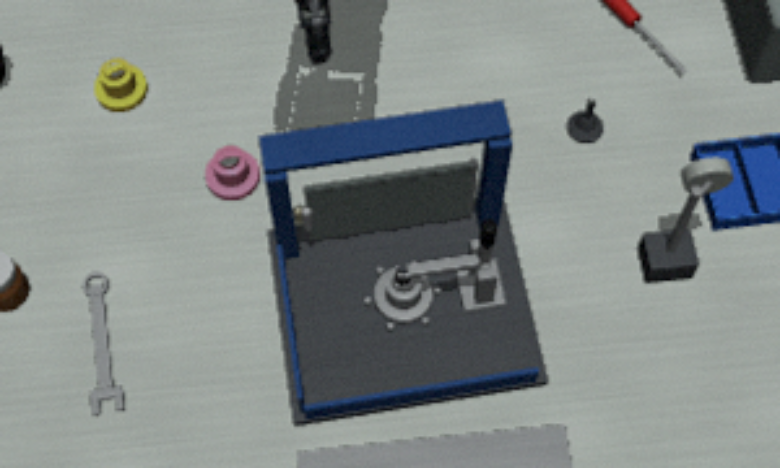

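The picture shows the door shut in its frame (390,200), the clamp arm on the housing in the nest (402,290), and the bystanders untouched. Handing in.

```bash
python3 -c "
from bench import manip
print(manip.hand_in())"
```

```text
the job is handed in; nothing more can be done
None
```

The job is handed in at 23 s of the 72 s allowed: the final images show the housing in the nest, the clamp down on it, the door shut and the bystanders in place, but the hand-in returned no verdict.

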